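Dock the gold concentrate flask on the dosing station's quick coupler

ROBOT

A 6-joint arm with a two-finger parallel gripper is mounted at the origin on the work surface. World frame = base frame: x ahead of the robot, y to its left, z up, the work surface at z = 0. Lengths are in m, angles in rad, forces in N, time in s.
With the tool pointing down it reaches from about 0.25 to 0.725 m from the base axis. Payload 4 kg.
Tool frame: the origin (TCP) lies on the centre line of the jaws, within the pads' length; the fingertips stand 19 mm ahead of it and the grasp point (between the pads) is the TCP; z points along the fingers, y is the direction in which the jaws open and shut (so a half turn about z gives the same grasp; the last joint's range is limited). The gripper opens to 85 mm and grips with 20 to 120 N. Pads are 22 mm wide; open, the fingers measure 114 mm over their backs; the gripper's body (76 mm by 85 mm) begins 54 mm behind the grasp point. The pads swing forward as they close: fully open they stand 13 mm farther back than shut.
Start: joints at [1.179, 0.241, 0.005, 1.335, 0, 1.571], TCP at [0.191, 0.462, 0.25] pointing down, gripper open.
Joint ranges: [-2.72, 2.72], [-1.05, 1.87], [-1.09, 1.28], [-1.99, 2.15], [-1.42, 1.44], [-3.14, 3.14]. Speed limits (rad/s): [2.79, 2.79, 3.14, 3.14, 3.14, 3.14].

INTERFACE

Orientations are given as a unit quaternion [x, y, z, w].
In Python, from workcell import bot gives the robot as it stands. The module is installed in compiled form; this text tells all that it offers.
- The arm moves only by the shell command python3 -m handwheel 'ROWS' [OPENING]. ROWS is JSON, a list of rows, each an object of numbers: "dx", "dy", "dz": the shift along the tool's x, y, z as a fraction of full scale; "ax", "ay", "az": the turn, a rotation vector about the tool's x, y, z as a fraction of full scale. In form: [{"dx": .., "dy": .., "dz": .., "ax": .., "ay": .., "az": ..}, ...]. A call has 1 to 12 rows; each row shifts and turns the commanded pose from where the row before left it, along the tool's axes as they then stand; what a row does not reach is not made up. Full scale, the value 1, is 2.5 cm for a shift and 0.15 rad for a turn. A row lasts 1/10 s, in which the tool goes at most 50 mm and 8.59 degrees, less where a joint would pass 70% of its speed; a pose out of reach is approached as far as the arm can. A call with a number of a shift or a turn outside -1 to 1 is refused whole. A call with a gripper value outside its range is refused whole. OPENING is the gripper's target within -1 to 1 (fully open at 1, half-way at 0, shut at -1), set as the call begins (- or left out, the last holds). The fingers move at their own pace and stop on an object; the grip force is fixed at half the most. Time passes only in rows, so rows that do not move let the fingers close. It gives the time, the measured TCP pose, the force and the opening at its end, in the units of the state.
- bot.get_obs(): the state, without advancing time (a new reading comes with each control period).
- bot.camera(name): name is "side" or "top" or "wrist"; returns a dict with "img" (420x560x3 uint8, red, green, blue), "intrinsics" (3x3 intrinsics, pixels), "eye" and "rotation" of the camera in the world. Camera axes: x right, y down, z forward; pixel columns grow to the right and rows downward; lengths in m; the calibration is good to about 2 mm. The wrist camera is an equidistant fisheye: a pixel r from the principal point sees the ray r / f radians off the axis. A picture is of the moment at which its call begins. There is no depth.
- bot.job_done(): hands the job in, once; it reports no verdict.
Trained networks look in a picture, given as the dict that the camera call returned (one of the last four; its "shot" number tells which), for a name from the list of things; names that differ only in an ending like _2 or _b are one class to them, and where a whole thing is asked for, a point or a joint stands for the part that bears it (a point fixed in the world has none). Each returns a list of dicts, best first, with "confidence" (0 to 1); they miss things now and then, are a little off and sometimes report something else, mostly with a low value. They report only what shows in the picture. A call takes as long as a camera call. They do not tell look-alikes from the thing itself.
- bot.trace(thing, picture): "region" (420x560 bool, what is visible of it) and "rect" ([centre column, centre row, width, height] in pixels, round what is visible of it).
The state is a dict: "clock": time; "joint_pos": joint angles; "joint_vel": joint speeds; "tau": joint torques, N m; "eef_pos": TCP position; "tool_rot": TCP orientation; "ft_force": force on the tool from outside, world axes, zero at the start; "ft_torque": the same for the moment, N m; "grip_width": finger opening in m.
Only numpy, scipy, OpenCV 4.12 (cv2) and the standard library are available. Lean on these libraries where they do the work, as an engineer would, in place of code of your own. Each camera call takes 0.05 s, during which the arm holds its last target.

TASK

Pull the blue sleeve of the dosing station's quick coupler down until it stays back by itself and let go of it, then take the gold flask from the rack and push its nipple gently into the coupler, fully home, so that the sleeve springs forward and locks it. Leave the flask standing there, let go, and do not force it (40 N of push is too much for the coupler) or disturb the other flasks and bottles.

Things in the scene. Friction and masses are not known exactly. Their poses are not given: they have to be found in the camera images.
- station: Dosing station, fixed, origin on the table under the coupler's nominal axis, z up. White deck 170 x 190 mm, top 30 mm above the table; grey housing 130 mm high along its +y side, 100 mm from the axis. An upright steel quick coupler with a blue sleeve stands on the deck. The coupler floats: it sits 5 to 8 mm off the nominal axis in an unknown level direction, upright, height exact.
- port (a point): Nominal centre of the coupler's mouth, 75 mm above the table. The true mouth is 5 to 8 mm off to an unseen side. The coupler slides level against 2.5 N of friction (up to 9 mm off) and stays where left: fingers closed on the sleeve centre it along their line, or search by feel. Socket: outside diameter 26 mm, bore 18 mm without chamfer, floor 23 mm below the mouth.
- foot (a point): Point on the deck's top, 45 mm below the port point. Sleeve: a blue ring of outer diameter 40 mm round the socket with a flange of diameter 60 mm, 4 mm thick, at its foot. Sleeve forward: flange top 21 mm above this point, ring top 43 mm above it; sleeve back: both 12 mm lower. The socket itself does not move down.
- sleeve (a joint): Sleeve pulled back (straight down), m: 0 forward, 0.012 back. Takes up to about 9 N; past 9 mm it snaps over and stays back (held by about 4 N). Forward, three catches bar the bore. When it is back a nipple can enter; in its last 3 mm it pushes down a trigger in the floor (about 6 N), the sleeve springs forward by itself and the catches hold the nipple's groove with about 2 mm of play.
- gold_flask_center (a point): Gold flask, loose, 0.18 to 0.29 kg: upright cylinder of diameter 34 mm, 75 mm high, domed top, with a steel nipple below (diameter 16, 27 mm long, tip bevelled 1.5 mm). Point on its axis 37 mm above the shoulder, 38 mm below the top; z is its axis. Starts nipple down in any one of the rack's holes, shoulder on the rack. Seated, its shoulder is 4 mm above the mouth.
- gold_tip (a point): The centre of the end of the gold flask's nipple, its lowest point, 64 mm below the gold flask's centre point.
- rack: Wooden rack, fixed, 70 x 190 x 36 mm; origin at the centre of its underside; its three holes (20 mm wide, 32 mm deep) lie along its y axis at -64, 0 and +64 mm.
- white_flask_center (a point): A bystander: the white flask, same shape as the gold one, standing in another hole of the rack. Point at its centre.
- red_flask_center (a point): A bystander: the red flask, same shape as the gold one, standing in another hole of the rack. Point at its centre.
- amber_a: A bystander standing on the table: amber bottle, diameter 52, 95 mm high. Origin at the centre of its underside.
- amber_b: A bystander standing on the table: amber bottle, diameter 44, 80 mm high. Origin at the centre of its underside.
- blue_jar: A bystander standing on the table: glass jar with blue lid, diameter 40, 50 mm high. Origin at the centre of its underside.
- gold_bottle: A bystander standing on the table: gold bottle without nipple, diameter 50, 120 mm high. Origin at the centre of its underside.
- green_vial: A bystander standing on the table: small green vial, diameter 32, 55 mm high. Origin at the centre of its underside.
Not all that is in view belongs to the job. What is shaped like the part that bears gold_flask_center but green is not meant.

How it is judged:
On the way, in this order (a step that is already met when the one before it is completed fails the run):
1. the sleeve is back and stays back with the fingers off it, the gold flask still away from the coupler (value of joint sleeve above 0.0105 m and contact force between the fingers and station below 0.3 N and horizontal distance between gold_tip and port above 0.06 m), for 0.2 s.
2. the gold flask's nipple has entered the socket (5 mm or more below the mouth) while the sleeve is still back (value of joint sleeve above 0.008 m and horizontal distance between gold_tip and port below 0.013 m and z of gold_tip in the frame of port below -0.005 m), for 0.05 s.
At the end, for the whole second after the job is handed in: The gold flask stands upright (within 0.1 rad), at rest, its nipple home in the coupler (tip 20.5 to 26 mm below the mouth, within 13 mm of the nominal axis, since the coupler floats), and the sleeve is forward again (within 1.5 mm) (value of joint sleeve below 0.0015 m and horizontal distance between gold_tip and port below 0.013 m and z of gold_tip in the frame of port between -0.026 and -0.0205 m and angle between gold_flask_center's own z axis and vertical below 0.1 rad and linear speed of gold_flask below 0.02 m/s); the robot touches nothing.
It fails at once if the gold flask is pressed on the coupler with more than 40 N (contact force between gold_flask and station above 40 N).
It fails at once if another flask or a bottle is moved by more than 25 mm (distance of any of white_flask_center, red_flask_center, amber_a, amber_b, blue_jar, gold_bottle, green_vial from where it was at the start of the episode above 0.025 m).
It also fails if it takes over 64 s, if anything falls off the work surface, if the arm or the gripper's body presses on something with over 40 N, if the wrist force passes 120 N, or if a joint passes its speed limit or range.

## Working session

There is one attempt and no reset: what is moved stays moved. The work goes in short steps, Python scripts to look and compute and a shell command to move; the robot and the scene stay as the last step left them, time stands still between calls to the robot, and variables do not carry over. Pictures are saved under pics/ and viewed, and the job is handed in when it is done.

```bash
mkdir -p pics; ls
python3 - <<'E'
from workcell import bot
import cv2,numpy as np
o=bot.get_obs()
for k,v in o.items(): print(k,np.round(v,4))
for n in ["side","top","wrist"]:
    c=bot.camera(n); cv2.imwrite(f"pics/{n}0.png",c["img"][:,:,::-1])
    print(n,c["shot"],np.round(c["intrinsics"],1).tolist(),np.round(c["eye"],3),np.round(c["rotation"],3).tolist())
E
```

```text
pics
clock 0.0
joint_pos [ 1.179   0.2414  0.0037  1.3352 -0.      1.5708]
joint_vel [ 0.0014  0.0001 -0.0005 -0.0002  0.0006 -0.0004]
tau [ 0.00000e+00 -3.72315e+01  2.52410e+01  1.69000e-02 -0.00000e+00
  0.00000e+00]
eef_pos [0.1907 0.4616 0.2494]
tool_rot [ 1.947e-01  9.809e-01 -1.000e-03 -2.000e-04]
ft_force [-0.6734  0.3759  0.2404]
ft_torque [0.0342 0.0077 0.0764]
grip_width 0.0851
side 1 [[383.4, 0.0, 277.1], [0.0, 383.4, 208.0], [0.0, 0.0, 1.0]] [-0.237 -0.785  0.766] [0.807, -0.333, 0.19, -0.449]
top 2 [[411.2, 0.0, 270.7], [0.0, 411.2, 200.6], [0.0, 0.0, 1.0]] [0.465 0.002 1.256] [0.713, -0.7, 0.023, -0.025]
wrist 3 [[325.2, 0.0, 279.9], [0.0, 325.2, 211.2], [0.0, 0.0, 1.0]] [0.131 0.487 0.373] [0.824, 0.551, 0.074, 0.111]
```

View pics/side0.png

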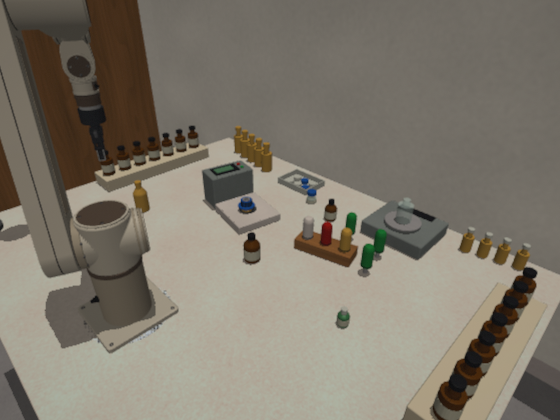

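View pics/top0.png

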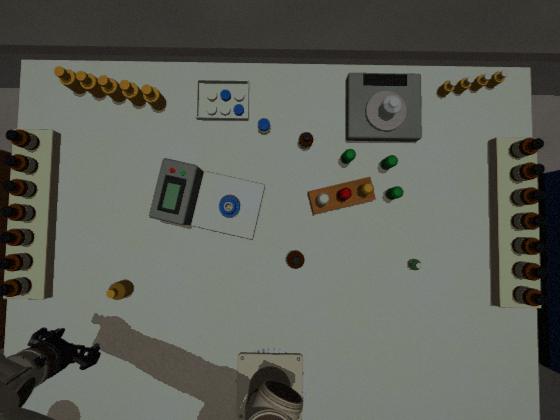

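View pics/wrist0.png

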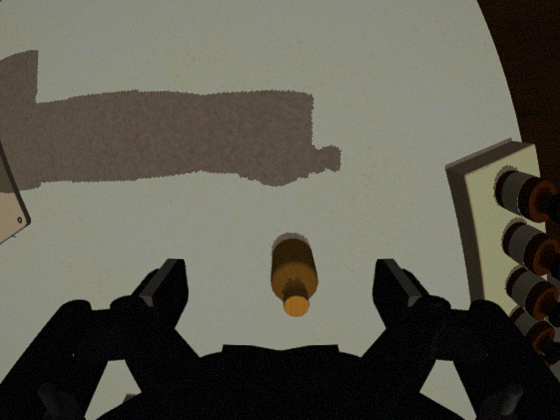

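```bash
cat > h.py <<'E'
import numpy as np,cv2
from scipy.spatial.transform import Rotation as R
from scipy.optimize import least_squares
from workcell import bot
def proj(c,P):
    P=np.atleast_2d(P); Rm=R.from_quat(c["rotation"]).as_matrix()
    q=(P-c["eye"])@Rm; K=np.array(c["intrinsics"])
    if c.get("fish"):
        th=np.arctan2(np.hypot(q[:,0],q[:,1]),q[:,2]); ph=np.arctan2(q[:,1],q[:,0])
        return np.c_[K[0,2]+K[0,0]*th*np.cos(ph),K[1,2]+K[1,1]*th*np.sin(ph)]
    return np.c_[K[0,2]+K[0,0]*q[:,0]/q[:,2],K[1,2]+K[1,1]*q[:,1]/q[:,2]]
def cam(n):
    c=bot.camera(n); c["fish"]=(n=="wrist"); return c
def ray(c,uv):
    K=np.array(c["intrinsics"]); x=(uv[0]-K[0,2])/K[0,0]; y=(uv[1]-K[1,2])/K[1,1]
    if c.get("fish"):
        r=np.hypot(x,y)+1e-12; d=np.array([np.sin(r)*x/r,np.sin(r)*y/r,np.cos(r)])
    else: d=np.array([x,y,1.])
    return R.from_quat(c["rotation"]).apply(d/np.linalg.norm(d))
def atz(c,uv,z):
    d=ray(c,uv); return c["eye"]+d*(z-c["eye"][2])/d[2]
def crop(c,u,v,w,h,s,name):
    im=c["img"][v:v+h,u:u+w,::-1]; cv2.imwrite("pics/"+name,cv2.resize(im,None,fx=s,fy=s,interpolation=cv2.INTER_CUBIC))
E
python3 - <<'E'
from h import *
t=cam("top"); s=cam("side")
print("R",np.round(R.from_quat(t["rotation"]).as_matrix(),3).tolist())
for n in ["station","rack","gold_flask_center","sleeve"]:
    for c,l in((t,"top"),(s,"side")):
        for d in bot.trace(n,c)[:4]: print(n,l,round(d["confidence"],2),np.round(d["rect"],1))
crop(t,140,150,140,100,5,"tst.png"); crop(t,295,140,120,90,6,"trk.png")
crop(s,285,195,120,90,6,"srk.png"); crop(s,195,155,100,80,7,"sst.png")
E
```

```text
R [[0.018, -0.998, 0.067], [-1.0, -0.018, 0.003], [-0.002, -0.067, -0.998]]
station top 0.61 [206.1 198.6 114.5  75.9]
station top 0.35 [121.8 291.1  25.3  18.3]
station side 0.75 [243.2 197.2  82.6  73.1]
rack top 0.87 [343.  193.9  66.4  37.5]
rack side 0.78 [327.3 248.9  61.   32.5]
rack side 0.57 [246.2 205.1  19.3  12. ]
gold_flask_center top 0.75 [389.5 163.1  16.   12.3]
gold_flask_center top 0.67 [368.1 189.   13.8  11.4]
gold_flask_center top 0.58 [395.2 191.6  20.1  13.1]
gold_flask_center top 0.54 [344.8 154.4  11.5  14.6]
gold_flask_center side 0.74 [350.1 222.   10.3  19.6]
gold_flask_center side 0.63 [348.1 241.8  11.8  26.1]
gold_flask_center side 0.51 [366.8 256.1  11.5  30.4]
gold_flask_center side 0.5 [381.6 244.2  14.1  28.7]
sleeve top 0.68 [305.5 140.1  13.7  18.1]
sleeve top 0.62 [227.9 207.1  16.4  23.8]
```

View pics/tst.png

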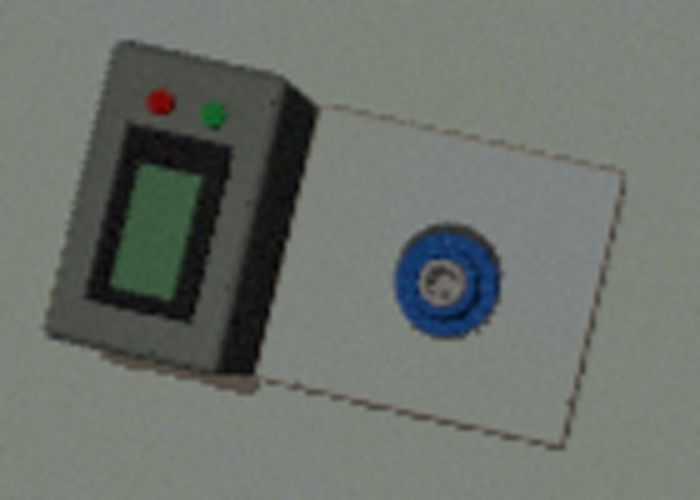

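View pics/trk.png

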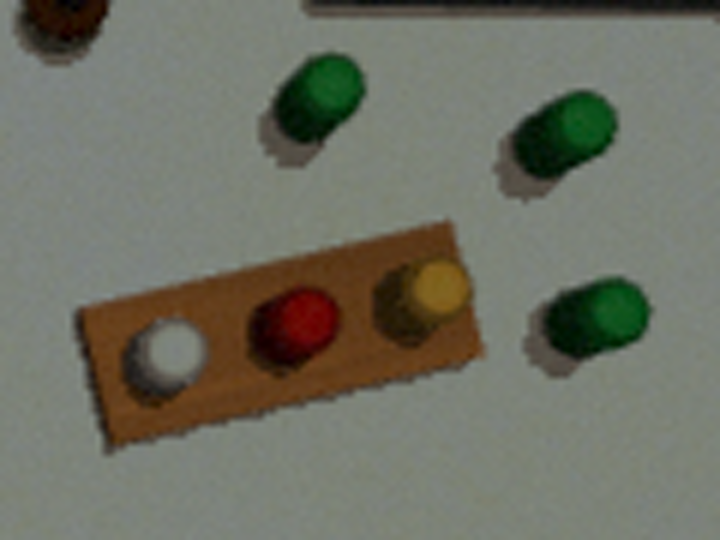

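View pics/srk.png

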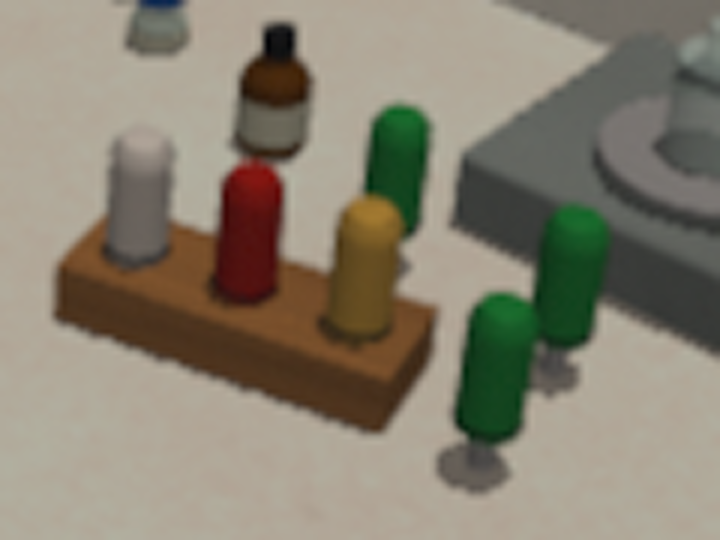

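View pics/sst.png

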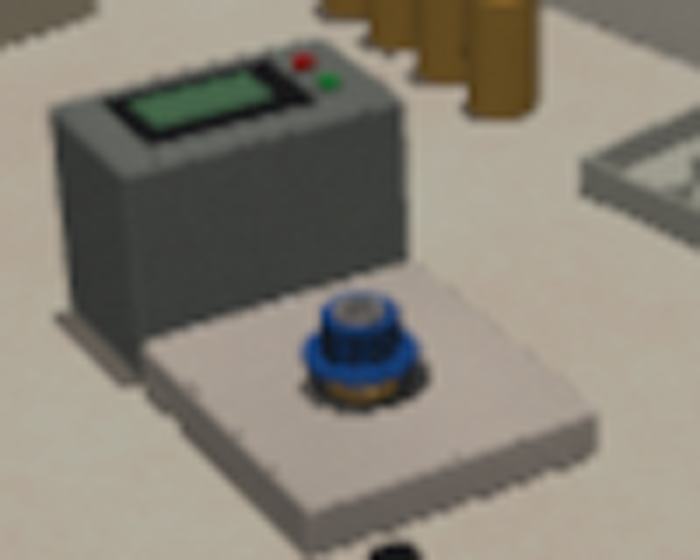

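Run:
```python
from h import *
t=cam("top"); s=cam("side")
def px(x,y,sc,u,v): return ((x+.5)/sc-.5+u,(y+.5)/sc-.5+v)
T=lambda x,y:px(x,y,5,140,150); S=lambda x,y:px(x,y,7,195,155)
print("deck top view")
D=[atz(t,T(*p),.03) for p in [(624,172),(564,447),(258,380),(320,105)]]
for d in D: print(np.round(d,4))
print([round(np.linalg.norm(D[i]-D[i-1]),4) for i in range(4)])
print("deck side"); 
E_=[atz(s,S(*p),.03) for p in [(597,418),(310,515),(145,350),(408,262)]]
for d in E_: print(np.round(d,4))
print([round(np.linalg.norm(E_[i]-E_[i-1]),4) for i in range(4)])
print("mouth top",atz(t,T(443,284),.075),"side",atz(s,S(358,312),.075))
print("flange top",atz(t,T(449,280),.049),"side",atz(s,S(361,352),.049))
print("rack")
T2=lambda x,y:px(x,y,6,295,140); S2=lambda x,y:px(x,y,6,285,195)
A=[atz(t,T2(*p),.036) for p in [(78,308),(452,221),(485,352),(108,448)]]
for d in A: print(np.round(d,4))
print("c",np.mean(A,0))
A=[atz(s,S2(*p),.036) for p in [(60,268),(108,215),(436,312),(380,382)]]
for d in A: print(np.round(d,4))
print("gold top ~ dome z.105",atz(t,T2(440,286),.105), "side base",atz(s,S2(360,328),.036))
print("white",atz(t,T2(172,346),.105),"red",atz(t,T2(303,318),.105))
```

```text
deck top view
[0.5977 0.0251 0.03  ]
[0.4329 0.0577 0.03  ]
[0.4693 0.2407 0.03  ]
[0.6349 0.2086 0.03  ]
[np.float64(0.1872), np.float64(0.168), np.float64(0.1866), np.float64(0.1686)]
deck side
[0.5889 0.0179 0.03  ]
[0.4285 0.0537 0.03  ]
[0.4656 0.2324 0.03  ]
[0.629  0.2061 0.03  ]
[np.float64(0.1924), np.float64(0.1643), np.float64(0.1825), np.float64(0.1654)]
mouth top [0.52619461 0.12719646 0.075     ] side [0.52285901 0.1244352  0.075     ]
flange top [0.52995159 0.12648149 0.049     ] side [0.52567995 0.12674304 0.049     ]
rack
[ 0.5786 -0.104   0.036 ]
[ 0.6253 -0.2895  0.036 ]
[ 0.5603 -0.3059  0.036 ]
[ 0.5093 -0.1196  0.036 ]
c [ 0.56838041 -0.20476624  0.036     ]
[ 0.5099 -0.1262  0.036 ]
[ 0.5651 -0.1113  0.036 ]
[ 0.6213 -0.29    0.036 ]
[ 0.5534 -0.3036  0.036 ]
gold top ~ dome z.105 [ 0.5855358  -0.26744023  0.105     ] side base [ 0.58196911 -0.27025217  0.036     ]
white [ 0.55511228 -0.14217093  0.105     ] red [ 0.56934802 -0.20336061  0.105     ]
```

```bash
python3 -m handwheel '[{"az":-0.87},{"az":-0.87},{"az":-0.87},{"dx":-0.99,"dy":-0.99},{"dx":-0.99,"dy":-0.99},{"dx":-0.99,"dy":-0.99},{"dx":-0.99,"dy":-0.99},{"dx":-0.99,"dy":-0.99}]' 1
python3 - <<'E'
from h import *
o=bot.get_obs();print(R.from_quat(o["tool_rot"]).as_matrix().round(3).tolist(),o["ft_force"])
t=cam("top")
for p in [(389,160),(395,192),(347,156)]: pass
def px(x,y,sc,u,v): return ((x+.5)/sc-.5+u,(y+.5)/sc-.5+v)
for p in [(330,85),(586,122),(616,310)]: print(np.round(atz(t,px(*p,6,295,140),.1),3))
E
```

```text
[[-0.924, 0.382, 0.0], [0.382, 0.924, 0.0], [-0.0, 0.0, -1.0]] [-0.00810173 -0.4762595  -0.50544438]
[ 0.681 -0.216  0.1  ]
[ 0.665 -0.337  0.1  ]
[ 0.576 -0.351  0.1  ]invalid input
```

```bash
python3 -m handwheel '[{"dx":0,"dy":0,"dz":0,"ax":0,"ay":0,"az":-0.87}]' 1; echo; python3 -m handwheel '[{"dx":0,"dy":0,"dz":0,"ax":0,"ay":0,"az":-0.87},{"dx":0,"dy":0,"dz":0,"ax":0,"ay":0,"az":-0.87},{"dx":-0.99,"dy":-0.99,"dz":0,"ax":0,"ay":0,"az":0},{"dx":-0.99,"dy":-0.99,"dz":0,"ax":0,"ay":0,"az":0}]'
```

```text
clock: 0.9
eef_pos: [0.1909, 0.4621, 0.2503]
tool_rot: [0.129, 0.992, -0.0, -0.0]
ft_force: [-0.2, -0.2, 0.8]
grip_width: 0.0856

clock: 1.3
eef_pos: [0.2405, 0.4125, 0.2502]
tool_rot: [-0.001, 1.0, -0.0, 0.0]
ft_force: [0.8, -0.4, -0.3]
grip_width: 0.0852
```

```bash
python3 -m handwheel '[{"dx":-0.95,"dy":-0.95,"dz":0,"ax":0,"ay":0,"az":0},{"dx":-0.95,"dy":-0.95,"dz":0,"ax":0,"ay":0,"az":0},{"dx":-0.95,"dy":-0.95,"dz":0,"ax":0,"ay":0,"az":0},{"dx":-0.95,"dy":-0.95,"dz":0,"ax":0,"ay":0,"az":0},{"dx":-0.95,"dy":-0.95,"dz":0,"ax":0,"ay":0,"az":0},{"dx":-0.95,"dy":-0.95,"dz":0,"ax":0,"ay":0,"az":0},{"dx":-0.95,"dy":-0.95,"dz":0,"ax":0,"ay":0,"az":0},{"dx":-0.95,"dy":-0.95,"dz":0,"ax":0,"ay":0,"az":0},{"dx":-0.95,"dy":-0.95,"dz":0,"ax":0,"ay":0,"az":0},{"dx":-0.95,"dy":-0.95,"dz":0,"ax":0,"ay":0,"az":0},{"dx":-0.95,"dy":-0.95,"dz":0,"ax":0,"ay":0,"az":0},{"dx":-0.95,"dy":-0.95,"dz":0,"ax":0,"ay":0,"az":0}]'
python3 - <<'E'
from h import *
w=cam("wrist");cv2.imwrite("pics/w1.png",w["img"][:,:,::-1]); s=cam("side"); crop(s,170,100,140,130,5,"s1.png")
print(bot.get_obs()["ft_force"].round(2) if hasattr(bot.get_obs()["ft_force"],"round") else bot.get_obs()["ft_force"])
im=w["img"].astype(int); m=((im[:,:,2]>im[:,:,0]+40)&(im[:,:,2]>60)).astype(np.uint8)
n,l,st,ce=cv2.connectedComponentsWithStats(m)
for i in range(1,n):
    if st[i,4]>60: print(st[i],ce[i])
print(w["eye"],proj(w,[[.527,.1267,.075],[.527,.1267,.049]]))
E
```

```text
clock: 2.5
eef_pos: [0.5262, 0.1264, 0.2504]
tool_rot: [0.0, 1.0, 0.0, 0.0]
ft_force: [0.3, 0.9, 0.1]
grip_width: 0.0857
[ 0.52 -0.22 -0.06]
[253 185  59  37 726] [281.23415978 207.58953168]
[0.46169739 0.12596674 0.3735706 ] [[280.54080546 194.42246612]
 [280.48117196 188.96559174]]
```

View pics/w1.png

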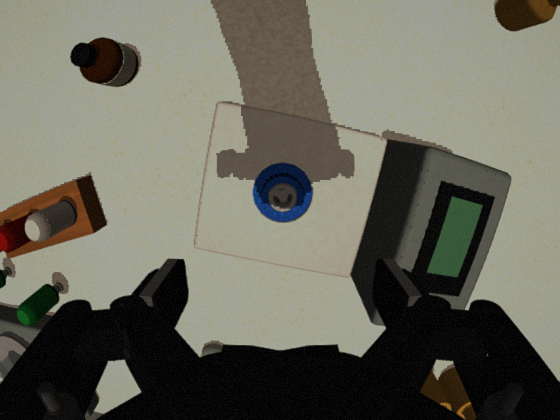

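Run:
```python
from h import *
w=cam("wrist"); crop(w,230,165,110,75,7,"w1c.png")
print(atz(w,(284,198),.075),atz(w,(282.5,192.5),.049))
```

```text
[0.53203469 0.12814783 0.075     ] [0.53229012 0.1269229  0.049     ]
```

View pics/w1c.png

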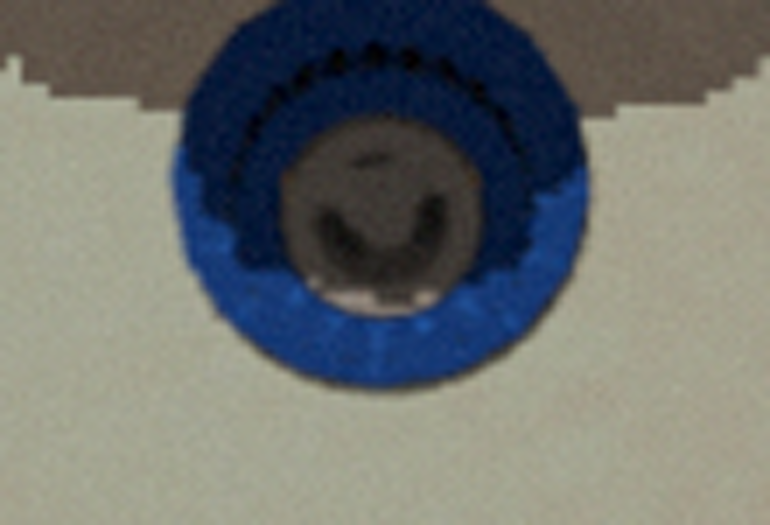

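```bash
python3 -m handwheel '[{"dx":-0.07,"dy":0.04,"dz":0.99,"ax":0,"ay":0,"az":0},{"dx":0,"dy":0,"dz":0.99,"ax":0,"ay":0,"az":0},{"dx":0,"dy":0,"dz":0.99,"ax":0,"ay":0,"az":0},{"dx":0,"dy":0,"dz":0.99,"ax":0,"ay":0,"az":0},{"dx":0,"dy":0,"dz":0.99,"ax":0,"ay":0,"az":0},{"dx":0,"dy":0,"dz":0.99,"ax":0,"ay":0,"az":0},{"dx":0,"dy":0,"dz":0.8,"ax":0,"ay":0,"az":0},{"dx":0,"dy":0,"dz":0.1,"ax":0,"ay":0,"az":0},{"dx":0,"dy":0,"dz":0,"ax":0,"ay":0,"az":0}]'
python3 - <<'E'
from h import *
s=cam("side"); crop(s,190,130,110,100,6,"s2.png")
E
```

```text
clock: 3.55
eef_pos: [0.5262, 0.1291, 0.0792]
tool_rot: [-0.0, 1.0, -0.0, -0.001]
ft_force: [0.0, -0.1, -0.8]
grip_width: 0.0856
```

View pics/s2.png

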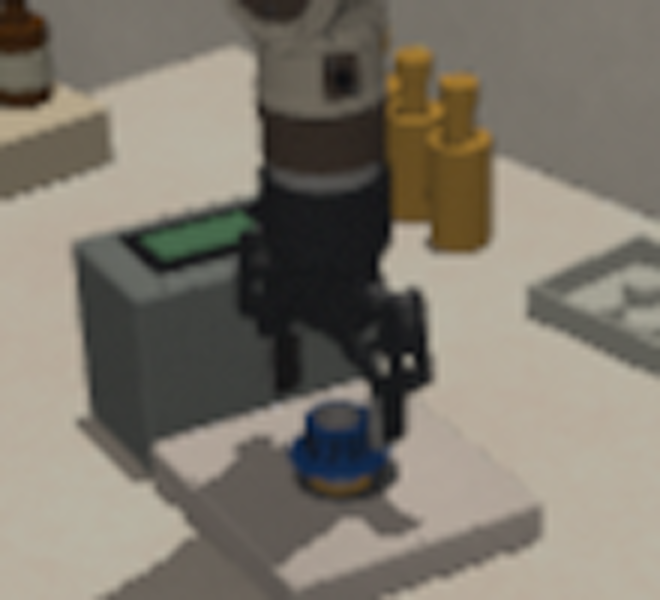

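```bash
python3 -m handwheel '[{"dx":0,"dy":0,"dz":0,"ax":0,"ay":0,"az":0},{"dx":0,"dy":0,"dz":0,"ax":0,"ay":0,"az":0},{"dx":0,"dy":0,"dz":0,"ax":0,"ay":0,"az":0},{"dx":0,"dy":0,"dz":0,"ax":0,"ay":0,"az":0},{"dx":0,"dy":0,"dz":0,"ax":0,"ay":0,"az":0},{"dx":0,"dy":0,"dz":0,"ax":0,"ay":0,"az":0}]' -1;python3 - <<'E'
from h import *
for i in range(4):
    s=cam("side"); o=bot.get_obs(); print(np.round(o["eef_pos"],4),np.round(o["ft_force"],2),o["grip_width"])
crop(s,190,130,110,100,6,"s3.png")
E
```

```text
clock: 4.2
eef_pos: [0.5277, 0.1285, 0.0806]
tool_rot: [0.0, 1.0, 0.0, 0.001]
ft_force: [-0.1, -0.4, 5.7]
grip_width: 0.0376
[0.5277 0.1285 0.0806] [-2.18 -0.97  4.64] 0.03751082149704142
[0.5277 0.1285 0.0806] [-0.96 -1.14  6.61] 0.03782448989001946
[0.5277 0.1285 0.0806] [-1.22 -0.47  5.17] 0.03766806893539657
[0.5277 0.1285 0.0806] [-1.47  0.03  5.4 ] 0.03746909452872678
```

View pics/s3.png

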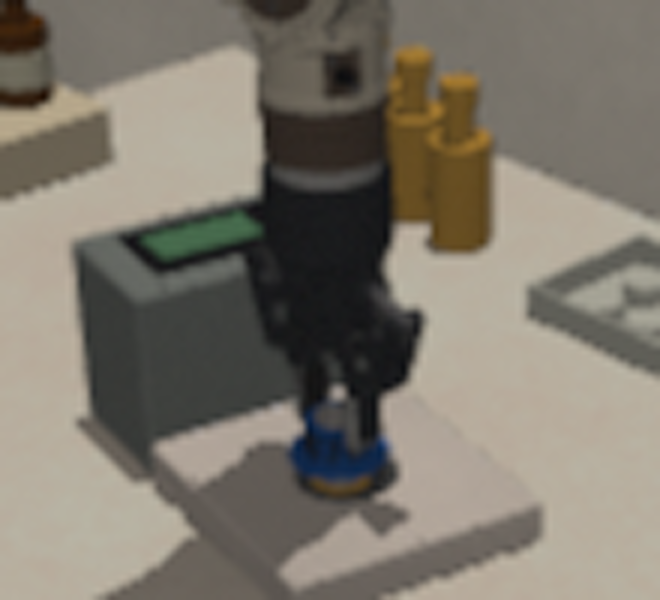

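```bash
python3 -m handwheel '[{"dx":0,"dy":0,"dz":0,"ax":0,"ay":0,"az":0},{"dx":0,"dy":0,"dz":0,"ax":0,"ay":0,"az":0},{"dx":0,"dy":0,"dz":0,"ax":0,"ay":0,"az":0},{"dx":0,"dy":0,"dz":0,"ax":0,"ay":0,"az":0},{"dx":0,"dy":0,"dz":0,"ax":0,"ay":0,"az":0}]' 1; python3 -m handwheel '[{"dx":0,"dy":0,"dz":0,"ax":0,"ay":0,"az":0.95},{"dx":0,"dy":0,"dz":0,"ax":0,"ay":0,"az":0.95},{"dx":0,"dy":0,"dz":0,"ax":0,"ay":0,"az":0.95},{"dx":0,"dy":0,"dz":0,"ax":0,"ay":0,"az":0.95},{"dx":0,"dy":0,"dz":0,"ax":0,"ay":0,"az":0.95},{"dx":0,"dy":0,"dz":0,"ax":0,"ay":0,"az":0.95},{"dx":0,"dy":0,"dz":0,"ax":0,"ay":0,"az":0.95},{"dx":0,"dy":0,"dz":0,"ax":0,"ay":0,"az":0.95},{"dx":0,"dy":0,"dz":0,"ax":0,"ay":0,"az":0.95},{"dx":0,"dy":0,"dz":0,"ax":0,"ay":0,"az":0.95},{"dx":0,"dy":0,"dz":0,"ax":0,"ay":0,"az":0.97}]';python3 - <<'E'
from h import *
o=bot.get_obs(); print(R.from_quat(o["tool_rot"]).as_matrix().round(3).tolist(),np.round(o["joint_pos"],3))
E
```

```text
clock: 4.9
eef_pos: [0.527, 0.1285, 0.0792]
tool_rot: [0.0, 1.0, -0.0, -0.0]
ft_force: [1.0, 1.0, -0.1]
grip_width: 0.0849
clock: 6.0
eef_pos: [0.527, 0.1285, 0.0792]
tool_rot: [0.709, 0.705, -0.0, -0.0]
ft_force: [-0.6, -0.4, 0.0]
grip_width: 0.0855
[[0.006, 1.0, -0.0], [1.0, -0.006, -0.0], [-0.0, -0.0, -1.0]] [ 0.239  0.457 -0.155  0.959 -0.     1.816]
```

```bash
python3 -m handwheel '[{"dx":0,"dy":0,"dz":0,"ax":0,"ay":0,"az":0},{"dx":0,"dy":0,"dz":0,"ax":0,"ay":0,"az":0},{"dx":0,"dy":0,"dz":0,"ax":0,"ay":0,"az":0},{"dx":0,"dy":0,"dz":0,"ax":0,"ay":0,"az":0},{"dx":0,"dy":0,"dz":0,"ax":0,"ay":0,"az":0},{"dx":0,"dy":0,"dz":0,"ax":0,"ay":0,"az":0}]' -1; python3 -m handwheel '[{"dx":0,"dy":0,"dz":0.08,"ax":0,"ay":0,"az":0},{"dx":0,"dy":0,"dz":0.08,"ax":0,"ay":0,"az":0},{"dx":0,"dy":0,"dz":0.08,"ax":0,"ay":0,"az":0},{"dx":0,"dy":0,"dz":0.08,"ax":0,"ay":0,"az":0},{"dx":0,"dy":0,"dz":0,"ax":0,"ay":0,"az":0}]'
```

```text
clock: 6.6
eef_pos: [0.5273, 0.1285, 0.0798]
tool_rot: [0.707, 0.707, 0.0, 0.0]
ft_force: [-1.1, -0.4, 5.3]
grip_width: 0.0379
clock: 7.1
eef_pos: [0.5273, 0.1285, 0.0709]
tool_rot: [0.707, 0.707, 0.0, 0.0]
ft_force: [2.6, 0.4, -0.8]
grip_width: 0.0374
```

```bash
python3 -m handwheel '[{"dx":0,"dy":0,"dz":0.08,"ax":0,"ay":0,"az":0},{"dx":0,"dy":0,"dz":0,"ax":0,"ay":0,"az":0},{"dx":0,"dy":0,"dz":0,"ax":0,"ay":0,"az":0}]'
```

```text
clock: 7.4
eef_pos: [0.527, 0.1284, 0.0685]
tool_rot: [0.707, 0.707, -0.0, -0.0]
ft_force: [1.8, -0.7, -4.6]
grip_width: 0.0374
```

```bash
python3 -m handwheel '[{"dx":0,"dy":0,"dz":0.06,"ax":0,"ay":0,"az":0},{"dx":0,"dy":0,"dz":0.04,"ax":0,"ay":0,"az":0},{"dx":0,"dy":0,"dz":0,"ax":0,"ay":0,"az":0}]'
python3 - <<'E'
from h import *
s=cam("side"); crop(s,190,130,110,100,6,"s4.png")
E
```

```text
clock: 7.7
eef_pos: [0.527, 0.1284, 0.0678]
tool_rot: [0.707, 0.707, 0.0, 0.0]
ft_force: [-0.8, -1.2, 4.5]
grip_width: 0.0376
```

View pics/s4.png

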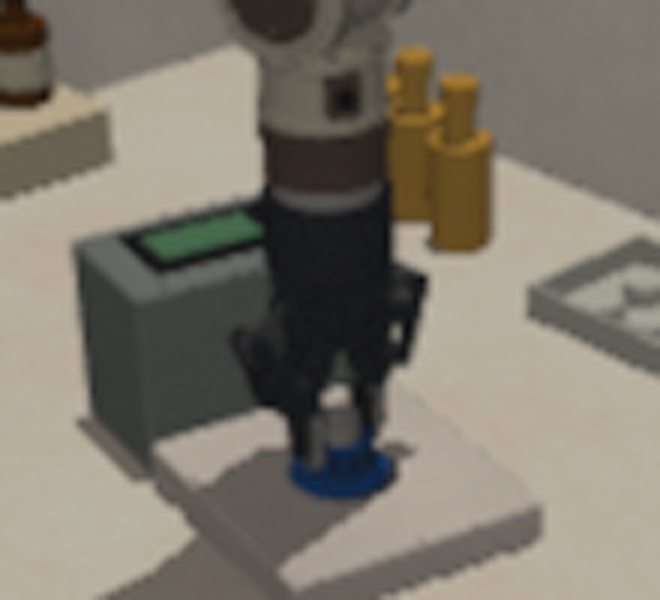

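```bash
python3 -m handwheel '[{"dx":0,"dy":0,"dz":0.06,"ax":0,"ay":0,"az":0},{"dx":0,"dy":0,"dz":0,"ax":0,"ay":0,"az":0},{"dx":0,"dy":0,"dz":0,"ax":0,"ay":0,"az":0},{"dx":0,"dy":0,"dz":0,"ax":0,"ay":0,"az":0},{"dx":0,"dy":0,"dz":0,"ax":0,"ay":0,"az":0},{"dx":0,"dy":0,"dz":0,"ax":0,"ay":0,"az":0}]' 1
python3 - <<'E'
from h import *
s=cam("side"); crop(s,190,130,110,100,6,"s5.png")
E
```

```text
clock: 8.35
eef_pos: [0.527, 0.1285, 0.0652]
tool_rot: [0.707, 0.707, -0.0, -0.0]
ft_force: [0.1, -1.0, 0.1]
grip_width: 0.0854
```

View pics/s5.png

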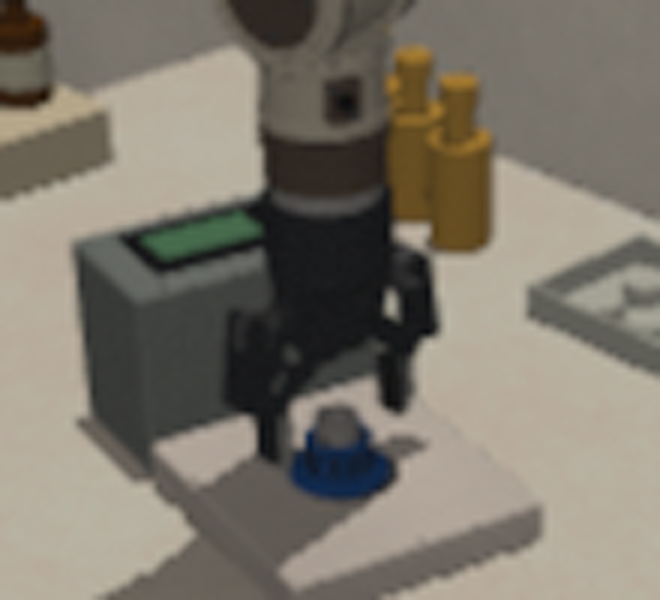

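```bash
python3 -m handwheel '[{"dx":0,"dy":0,"dz":-0.97,"ax":0,"ay":0,"az":0},{"dx":0,"dy":0,"dz":-0.97,"ax":0,"ay":0,"az":0},{"dx":0,"dy":0,"dz":-0.97,"ax":0,"ay":0,"az":0},{"dx":0,"dy":0,"dz":-0.97,"ax":0,"ay":0,"az":0},{"dx":0,"dy":0,"dz":-0.97,"ax":0,"ay":0,"az":0},{"dx":0,"dy":0,"dz":-0.97,"ax":0,"ay":0,"az":0}]'; python3 -m handwheel '[{"dx":-0.99,"dy":0.14,"dz":0,"ax":0,"ay":0,"az":0},{"dx":-0.99,"dy":0.14,"dz":0,"ax":0,"ay":0,"az":0},{"dx":-0.99,"dy":0.14,"dz":0,"ax":0,"ay":0,"az":0},{"dx":-0.99,"dy":0.14,"dz":0,"ax":0,"ay":0,"az":0},{"dx":-0.99,"dy":0.14,"dz":0,"ax":0,"ay":0,"az":0},{"dx":-0.99,"dy":0.14,"dz":0,"ax":0,"ay":0,"az":0},{"dx":-0.99,"dy":0.14,"dz":0,"ax":0,"ay":0,"az":0},{"dx":-0.99,"dy":0.14,"dz":0,"ax":0,"ay":0,"az":0},{"dx":-0.99,"dy":0.14,"dz":0,"ax":0,"ay":0,"az":0},{"dx":-0.99,"dy":0.14,"dz":0,"ax":0,"ay":0,"az":0},{"dx":-0.99,"dy":0.14,"dz":0,"ax":0,"ay":0,"az":0},{"dx":-0.99,"dy":0.14,"dz":0,"ax":0,"ay":0,"az":0}]'; python3 -m handwheel '[{"dx":-0.99,"dy":0.14,"dz":0,"ax":0,"ay":0,"az":0},{"dx":-0.99,"dy":0.14,"dz":0,"ax":0,"ay":0,"az":0},{"dx":-0.99,"dy":0.14,"dz":0,"ax":0,"ay":0,"az":0},{"dx":-0.99,"dy":0.14,"dz":0,"ax":0,"ay":0,"az":0},{"dx":0,"dy":0,"dz":0,"ax":0,"ay":0,"az":0}]'
python3 - <<'E'
from h import *
w=cam("wrist");cv2.imwrite("pics/w2.png",w["img"][:,:,::-1])
for d in bot.trace("gold_flask_center",w)[:5]: print(round(d["confidence"],2),np.round(d["rect"],1))
print(w["eye"],proj(w,[[.583,-.269,.036],[.583,-.269,.111]]))
t=cam("top");crop(t,140,150,140,100,5,"t3.png")
E
```

```text
clock: 9.0
eef_pos: [0.5269, 0.1285, 0.2118]
tool_rot: [0.707, 0.707, 0.0, -0.0]
ft_force: [-1.0, 0.4, -0.1]
grip_width: 0.0854
clock: 10.2
eef_pos: [0.5691, -0.1695, 0.2107]
tool_rot: [0.707, 0.707, 0.0, -0.0]
ft_force: [0.4, -0.3, -0.1]
grip_width: 0.0853
clock: 10.7
eef_pos: [0.583, -0.2706, 0.2102]
tool_rot: [0.708, 0.706, -0.0, 0.0]
ft_force: [0.2, -0.1, 0.2]
grip_width: 0.0853
0.95 [273.8 288.4  37.6  63.1]
0.89 [283.6 204.3  45.9  57.8]
0.77 [395.5 146.3  61.7  42.8]
0.71 [363.1 274.1  34.9  60.9]
[ 0.58494739 -0.20467397  0.33332236] [[277.57940846 194.10695494]
 [277.00300415 216.40989451]]
```

View pics/w2.png

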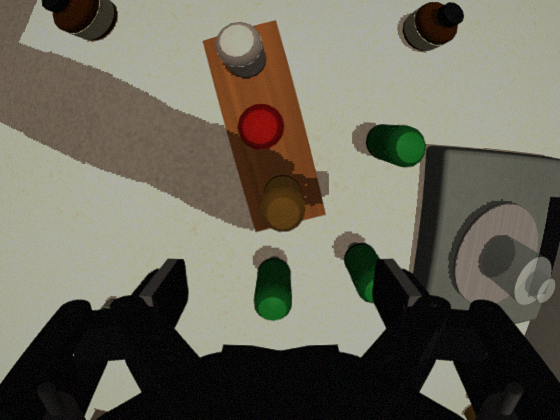

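View pics/t3.png

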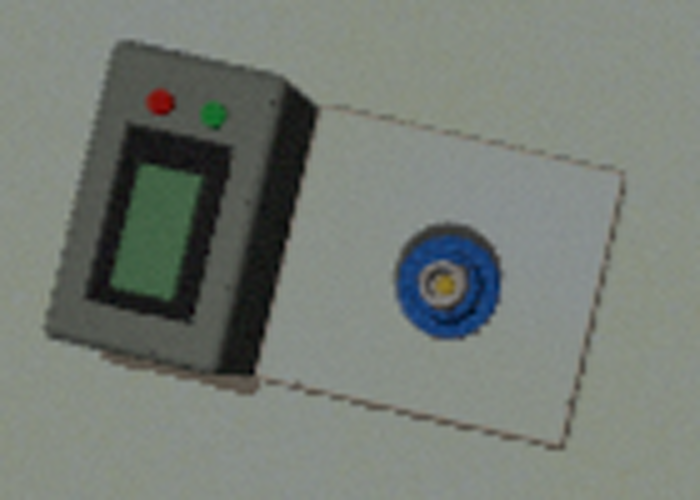

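Run:
```python
from h import *
w=cam("wrist"); crop(w,240,160,100,80,7,"w2c.png")
print(proj(w,[[.585,-.265,.036],[.585,-.265,.094],[.602,-.265,.094]]),atz(w,(283,208),.107),atz(w,(395,146),.107),atz(w,(272,304),.1),atz(w,(370,285),.1))
```

```text
[[279.9751279  193.77955319]
 [280.0552883  209.66529824]
 [302.30616638 209.67237582]] [ 0.58710208 -0.26031076  0.107     ] [ 0.66814278 -0.21380383  0.107     ] [ 0.57834056 -0.34453154  0.1       ] [ 0.65983796 -0.32815521  0.1       ]
```

View pics/w2c.png

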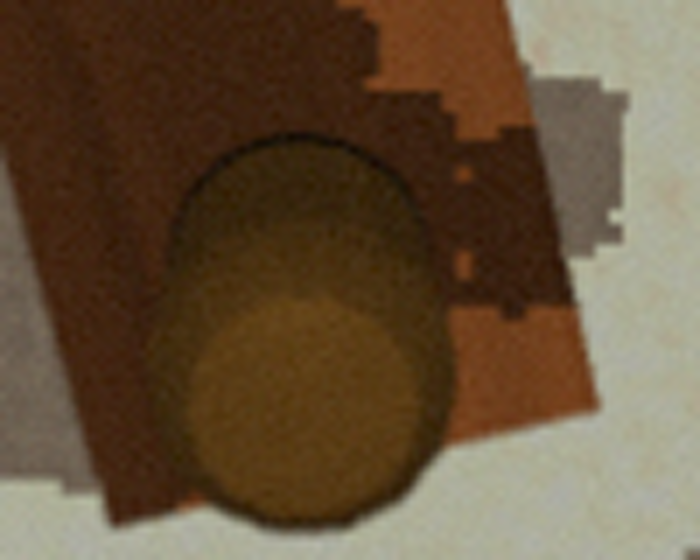

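```bash
python3 -m handwheel '[{"dx":0.1,"dy":0.12,"dz":0.3,"ax":0,"ay":0,"az":0},{"dx":0,"dy":0,"dz":0.9,"ax":0,"ay":0,"az":0},{"dx":0,"dy":0,"dz":0.9,"ax":0,"ay":0,"az":0},{"dx":0,"dy":0,"dz":0.9,"ax":0,"ay":0,"az":0},{"dx":0,"dy":0,"dz":0.9,"ax":0,"ay":0,"az":0},{"dx":0,"dy":0,"dz":0.9,"ax":0,"ay":0,"az":0},{"dx":0,"dy":0,"dz":0.45,"ax":0,"ay":0,"az":0},{"dx":0,"dy":0,"dz":0,"ax":0,"ay":0,"az":0}]'
python3 - <<'E'
from h import *
w=cam("wrist");cv2.imwrite("pics/w3.png",w["img"][:,:,::-1])
E
```

```text
clock: 11.7
eef_pos: [0.5847, -0.2634, 0.0773]
tool_rot: [0.707, 0.708, -0.001, -0.002]
ft_force: [0.6, 0.1, 0.2]
grip_width: 0.0853
```

View pics/w3.png

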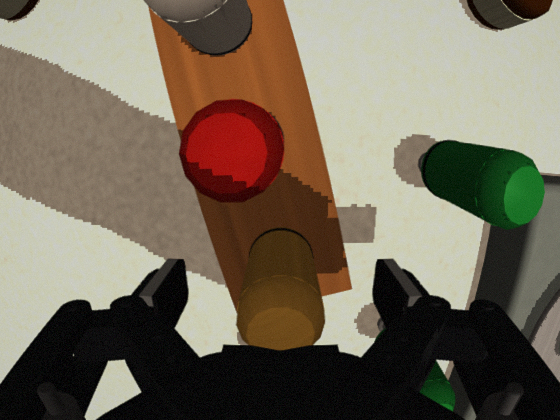

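Run:
```python
from h import *
o=bot.get_obs();print(np.round(o["eef_pos"],4),np.round(o["joint_vel"],4))
w=cam("wrist");print(w["eye"])
# shoulder far rim at +y side, z=.036: pixel (281,229); red same-run check
p=atz(w,(281,229),.036);print(p, "axis y", p[1]-.017)
crop(w,150,80,260,280,2.7,"w3c.png") if 0 else None
crop(w,225,210,120,80,6,"w3c.png")
o=bot.get_obs();print(np.round(o["eef_pos"],4))
```

```text
[ 0.5858 -0.2641  0.0789] [-0.0062 -0.0231  0.0387  0.0058  0.0001  0.0001]
[ 0.58762222 -0.19840944  0.20219175]
[ 0.58827964 -0.25323596  0.036     ] axis y -0.2702359612875886
[ 0.5866 -0.2647  0.0801]
```

View pics/w3c.png

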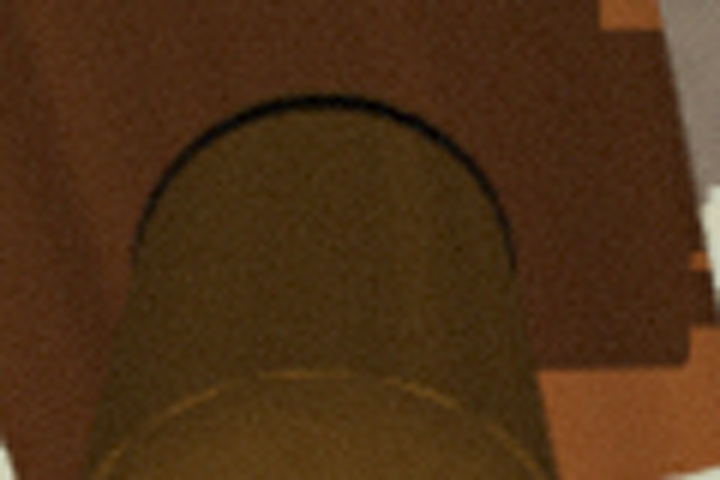

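```bash
python3 -m handwheel '[{"dx":0,"dy":0,"dz":0,"ax":0,"ay":0,"az":0},{"dx":0,"dy":0,"dz":0,"ax":0,"ay":0,"az":0},{"dx":0,"dy":0,"dz":0,"ax":0,"ay":0,"az":0}]'
python3 - <<'E'
from h import *
w=cam("wrist");print(w["eye"]); crop(w,225,210,120,80,6,"w4c.png")
print(proj(w,[[.586,-.2685+.017,.036]]))
E
```

```text
clock: 12.1
eef_pos: [0.5866, -0.2653, 0.0807]
tool_rot: [0.707, 0.707, 0.0, 0.001]
ft_force: [-0.1, -0.7, 0.0]
grip_width: 0.0857
[ 0.5881735  -0.19938891  0.20382532]
[[274.8259299  222.77328839]]
```

View pics/w4c.png

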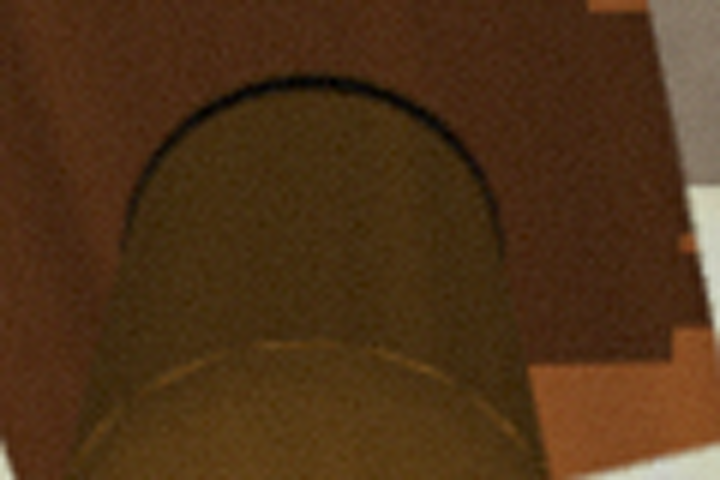

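```bash
python3 -m handwheel '[{"dx":-0.15,"dy":0,"dz":0.05,"ax":0,"ay":0,"az":0},{"dx":0,"dy":0,"dz":0,"ax":0,"ay":0,"az":0},{"dx":0,"dy":0,"dz":0,"ax":0,"ay":0,"az":0},{"dx":0,"dy":0,"dz":0,"ax":0,"ay":0,"az":0}]'; python3 -m handwheel '[{"dx":0,"dy":0,"dz":0,"ax":0,"ay":0,"az":0},{"dx":0,"dy":0,"dz":0,"ax":0,"ay":0,"az":0},{"dx":0,"dy":0,"dz":0,"ax":0,"ay":0,"az":0},{"dx":0,"dy":0,"dz":0,"ax":0,"ay":0,"az":0},{"dx":0,"dy":0,"dz":0,"ax":0,"ay":0,"az":0},{"dx":0,"dy":0,"dz":0,"ax":0,"ay":0,"az":0}]' -1
```

```text
clock: 12.55
eef_pos: [0.586, -0.2688, 0.0782]
tool_rot: [0.707, 0.707, 0.0, -0.0]
ft_force: [0.0, -0.2, 0.2]
grip_width: 0.0852
clock: 13.15
eef_pos: [0.5861, -0.2688, 0.0785]
tool_rot: [0.707, 0.707, 0.0, 0.0]
ft_force: [-0.2, 0.7, 1.5]
grip_width: 0.0326
```

```bash
python3 -m handwheel '[{"dx":0,"dy":0,"dz":-0.4,"ax":0,"ay":0,"az":0},{"dx":0,"dy":0,"dz":-0.6,"ax":0,"ay":0,"az":0},{"dx":0,"dy":0,"dz":-0.9,"ax":0,"ay":0,"az":0},{"dx":0,"dy":0,"dz":-0.9,"ax":0,"ay":0,"az":0},{"dx":0,"dy":0,"dz":-0.9,"ax":0,"ay":0,"az":0},{"dx":0,"dy":0,"dz":-0.9,"ax":0,"ay":0,"az":0},{"dx":0,"dy":0,"dz":0,"ax":0,"ay":0,"az":0},{"dx":0,"dy":0,"dz":0,"ax":0,"ay":0,"az":0}]'
python3 - <<'E'
from h import *
w=cam("wrist");cv2.imwrite("pics/w5.png",w["img"][:,:,::-1]);s=cam("side");crop(s,285,145,140,130,5,"s6.png")
E
```

```text
clock: 13.95
eef_pos: [0.5861, -0.2687, 0.1933]
tool_rot: [0.707, 0.707, 0.0, 0.0]
ft_force: [-0.6, 0.4, -3.1]
grip_width: 0.0327
```

View pics/w5.png

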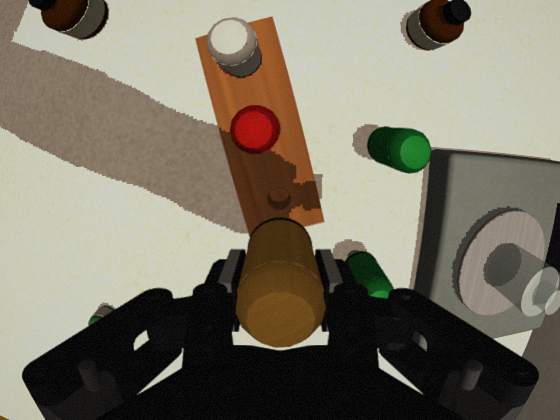

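View pics/s6.png

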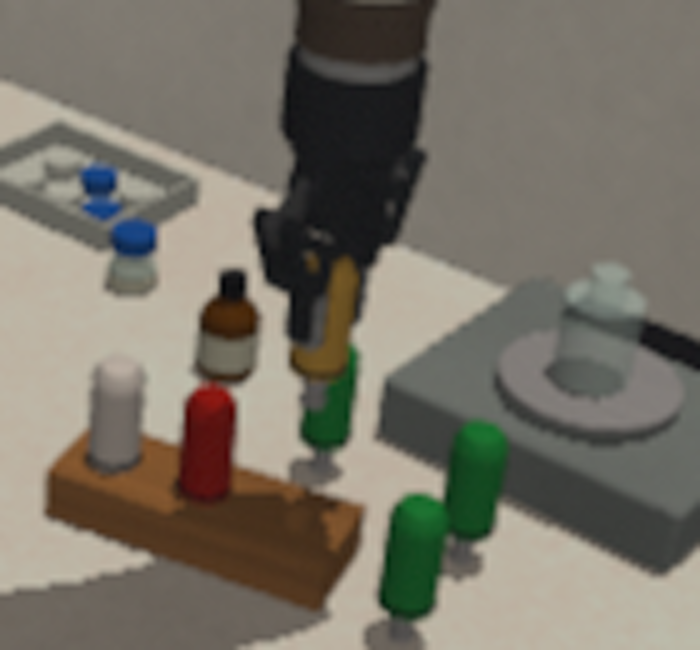

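Run:
```python
from h import *
w=cam("wrist");o=bot.get_obs();p=np.array(o["eef_pos"]);print(p,w["eye"]-p)
crop(w,235,205,90,60,8,"w5c.png")
for d in (-.002,0,.002): print(d,proj(w,[p+[0,.017+d,-.0425]]))
```

```text
[ 0.58508492 -0.26828763  0.19126659] [0.00218462 0.06560866 0.12351043]
-0.002 [[276.18046067 221.77222635]]
0 [[276.17060807 218.17588053]]
0.002 [[276.16100346 214.55609437]]
```

View pics/w5c.png

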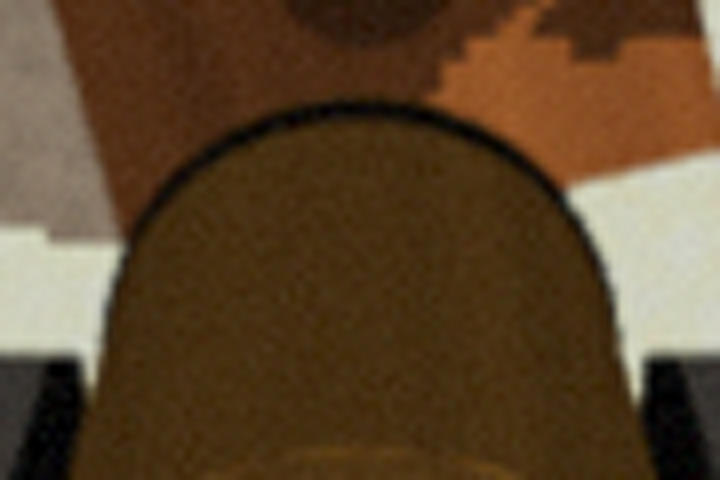

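```bash
python3 -m handwheel '[{"dx":0,"dy":0,"dz":-0.8,"ax":0,"ay":0,"az":0},{"dx":0.5,"dy":-0.05,"dz":0,"ax":0,"ay":0,"az":0},{"dx":0.99,"dy":-0.15,"dz":0,"ax":0,"ay":0,"az":0},{"dx":0.99,"dy":-0.15,"dz":0,"ax":0,"ay":0,"az":0},{"dx":0.99,"dy":-0.15,"dz":0,"ax":0,"ay":0,"az":0},{"dx":0.99,"dy":-0.15,"dz":0,"ax":0,"ay":0,"az":0},{"dx":0.99,"dy":-0.15,"dz":0,"ax":0,"ay":0,"az":0},{"dx":0.99,"dy":-0.15,"dz":0,"ax":0,"ay":0,"az":0},{"dx":0.99,"dy":-0.15,"dz":0,"ax":0,"ay":0,"az":0},{"dx":0.99,"dy":-0.15,"dz":0,"ax":0,"ay":0,"az":0},{"dx":0.99,"dy":-0.15,"dz":0,"ax":0,"ay":0,"az":0},{"dx":0.99,"dy":-0.15,"dz":0,"ax":0,"ay":0,"az":0}]'; python3 -m handwheel '[{"dx":0.99,"dy":-0.15,"dz":0,"ax":0,"ay":0,"az":0},{"dx":0.99,"dy":-0.15,"dz":0,"ax":0,"ay":0,"az":0},{"dx":0.99,"dy":-0.15,"dz":0,"ax":0,"ay":0,"az":0},{"dx":0.99,"dy":-0.15,"dz":0,"ax":0,"ay":0,"az":0},{"dx":0.8,"dy":-0.15,"dz":0,"ax":0,"ay":0,"az":0},{"dx":0.4,"dy":0,"dz":0,"ax":0,"ay":0,"az":0},{"dx":0,"dy":0,"dz":0,"ax":0,"ay":0,"az":0},{"dx":0,"dy":0,"dz":0,"ax":0,"ay":0,"az":0},{"dx":0,"dy":0,"dz":0,"ax":0,"ay":0,"az":0}]'
python3 - <<'E'
from h import *
w=cam("wrist");cv2.imwrite("pics/w6.png",w["img"][:,:,::-1])
print(bot.get_obs()["eef_pos"])
E
```

```text
clock: 15.3
eef_pos: [0.5461, -0.0069, 0.2119]
tool_rot: [0.707, 0.707, -0.0, -0.001]
ft_force: [1.5, -0.1, -2.1]
grip_width: 0.0327
clock: 16.2
eef_pos: [0.5286, 0.1194, 0.2131]
tool_rot: [0.707, 0.707, -0.0, 0.0]
ft_force: [0.3, -0.2, -3.6]
grip_width: 0.0329
[0.52865988 0.11933401 0.21313752]
```

View pics/w6.png

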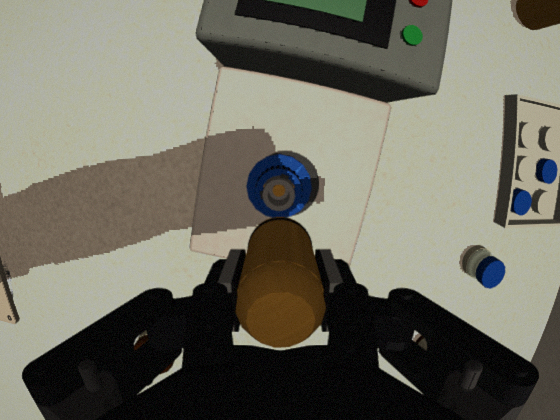

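```bash
python3 -m handwheel '[{"dx":0.36,"dy":-0.06,"dz":0,"ax":0,"ay":0,"az":0},{"dx":0,"dy":0,"dz":0.5,"ax":0,"ay":0,"az":0},{"dx":0,"dy":0,"dz":0,"ax":0,"ay":0,"az":0},{"dx":0,"dy":0,"dz":0,"ax":0,"ay":0,"az":0}]'
python3 - <<'E'
from h import *
w=cam("wrist");crop(w,225,150,110,100,6,"w7.png");p=np.array(bot.get_obs()["eef_pos"])
print(p, proj(w,[[p[0],p[1],.075],[.527,.1285,.075],[.527,.1285+.013,.075],[p[0],p[1]+.017,p[2]-.0425]]))
E
```

```text
clock: 16.65
eef_pos: [0.5268, 0.1292, 0.2007]
tool_rot: [0.707, 0.707, -0.0, -0.0]
ft_force: [-0.1, -0.6, -1.9]
grip_width: 0.0327
[0.52716693 0.12924461 0.20106743] [[277.73859118 209.09367586]
 [277.52928394 210.00232196]
 [277.50383733 193.95391678]
 [276.78164038 218.36673819]]
```

View pics/w7.png

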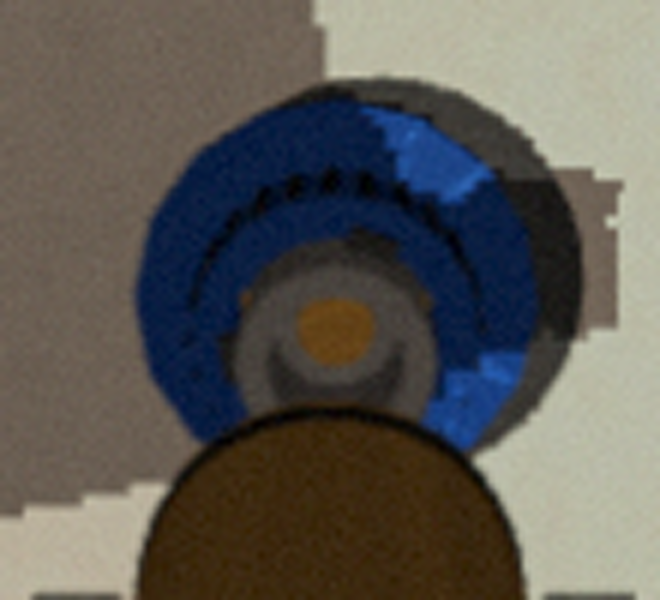

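```bash
python3 -m handwheel '[{"dx":-0.02,"dy":0,"dz":0.5,"ax":0,"ay":0,"az":0},{"dx":0,"dy":0,"dz":0.5,"ax":0,"ay":0,"az":0},{"dx":0,"dy":0,"dz":0.5,"ax":0,"ay":0,"az":0},{"dx":0,"dy":0,"dz":0.4,"ax":0,"ay":0,"az":0},{"dx":0,"dy":0,"dz":0,"ax":0,"ay":0,"az":0},{"dx":0,"dy":0,"dz":0,"ax":0,"ay":0,"az":0},{"dx":0,"dy":0,"dz":0,"ax":0,"ay":0,"az":0}]'
```

```text
clock: 17.4
eef_pos: [0.5275, 0.1289, 0.1539]
tool_rot: [0.707, 0.707, 0.0, 0.0]
ft_force: [0.0, -0.5, -1.3]
grip_width: 0.0327
```

```bash
python3 -m handwheel '[{"dx":0,"dy":0,"dz":0.08,"ax":0,"ay":0,"az":0},{"dx":0,"dy":0,"dz":0.08,"ax":0,"ay":0,"az":0},{"dx":0,"dy":0,"dz":0.08,"ax":0,"ay":0,"az":0},{"dx":0,"dy":0,"dz":0.08,"ax":0,"ay":0,"az":0},{"dx":0,"dy":0,"dz":0,"ax":0,"ay":0,"az":0}]';python3 -m handwheel '[{"dx":0,"dy":0,"dz":0.06,"ax":0,"ay":0,"az":0},{"dx":0,"dy":0,"dz":0.04,"ax":0,"ay":0,"az":0},{"dx":0,"dy":0,"dz":0,"ax":0,"ay":0,"az":0}]'
```

```text
clock: 17.9
eef_pos: [0.5268, 0.1287, 0.1449]
tool_rot: [0.707, 0.707, -0.0, -0.0]
ft_force: [0.5, 0.6, -2.7]
grip_width: 0.033
clock: 18.2
eef_pos: [0.5272, 0.1287, 0.143]
tool_rot: [0.707, 0.707, 0.0, 0.0]
ft_force: [0.5, -1.0, -1.2]
grip_width: 0.0328
```

Tip should be about 1.5 mm below the mouth; no contact force so far.

```bash
python3 -m handwheel '[{"dx":0,"dy":0,"dz":0.04,"ax":0,"ay":0,"az":0},{"dx":0,"dy":0,"dz":0.04,"ax":0,"ay":0,"az":0},{"dx":0,"dy":0,"dz":0,"ax":0,"ay":0,"az":0}]';python3 -m handwheel '[{"dx":0,"dy":0,"dz":0.04,"ax":0,"ay":0,"az":0},{"dx":0,"dy":0,"dz":0.04,"ax":0,"ay":0,"az":0},{"dx":0,"dy":0,"dz":0,"ax":0,"ay":0,"az":0}]'
```

```text
clock: 18.5
eef_pos: [0.5272, 0.1285, 0.1406]
tool_rot: [0.707, 0.707, -0.0, 0.0]
ft_force: [0.2, -1.0, -1.0]
grip_width: 0.0325
clock: 18.8
eef_pos: [0.5271, 0.1286, 0.1386]
tool_rot: [0.707, 0.707, -0.0, 0.0]
ft_force: [0.9, -1.1, -1.4]
grip_width: 0.0329
```

```bash
python3 -m handwheel '[{"dx":0,"dy":0,"dz":0.08,"ax":0,"ay":0,"az":0},{"dx":0,"dy":0,"dz":0.08,"ax":0,"ay":0,"az":0},{"dx":0,"dy":0,"dz":0.08,"ax":0,"ay":0,"az":0},{"dx":0,"dy":0,"dz":0,"ax":0,"ay":0,"az":0},{"dx":0,"dy":0,"dz":0,"ax":0,"ay":0,"az":0}]';python3 -m handwheel '[{"dx":0,"dy":0,"dz":0.08,"ax":0,"ay":0,"az":0},{"dx":0,"dy":0,"dz":0.08,"ax":0,"ay":0,"az":0},{"dx":0,"dy":0,"dz":0.04,"ax":0,"ay":0,"az":0},{"dx":0,"dy":0,"dz":0,"ax":0,"ay":0,"az":0},{"dx":0,"dy":0,"dz":0,"ax":0,"ay":0,"az":0}]'
python3 - <<'E'
from h import *
s=cam("side");crop(s,190,110,110,110,6,"s7.png")
E
```

```text
clock: 19.3
eef_pos: [0.527, 0.1286, 0.1325]
tool_rot: [0.707, 0.707, -0.0, 0.0]
ft_force: [1.7, -1.9, -3.0]
grip_width: 0.0326
clock: 19.8
eef_pos: [0.5271, 0.1287, 0.1277]
tool_rot: [0.707, 0.707, -0.0, -0.0]
ft_force: [0.6, -2.8, -1.1]
grip_width: 0.0322
```

View pics/s7.png

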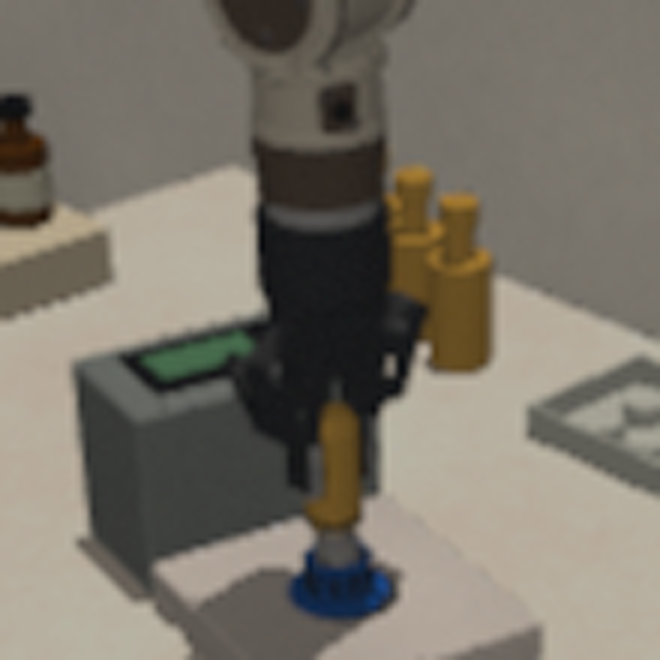

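Nipple is in the socket (gold shoulder at crop (335,525), just above the steel mouth), sleeve still back; sideways force small. Now the last millimetres, slowly.

```bash
for i in 1; do python3 -m handwheel '[{"dx":0,"dy":0,"dz":0.04,"ax":0,"ay":0,"az":0},{"dx":0,"dy":0,"dz":0.04,"ax":0,"ay":0,"az":0},{"dx":0,"dy":0,"dz":0,"ax":0,"ay":0,"az":0}]'; done; python3 -m handwheel '[{"dx":0,"dy":0,"dz":0.04,"ax":0,"ay":0,"az":0},{"dx":0,"dy":0,"dz":0,"ax":0,"ay":0,"az":0}]'; python3 -m handwheel '[{"dx":0,"dy":0,"dz":0.04,"ax":0,"ay":0,"az":0},{"dx":0,"dy":0,"dz":0,"ax":0,"ay":0,"az":0}]'
```

```text
clock: 20.15
eef_pos: [0.5271, 0.1288, 0.1257]
tool_rot: [0.707, 0.707, 0.0, 0.0]
ft_force: [0.7, -2.0, -0.3]
grip_width: 0.0327
clock: 20.35
eef_pos: [0.5271, 0.1288, 0.1248]
tool_rot: [0.707, 0.707, 0.0, 0.0]
ft_force: [1.4, -3.1, -1.1]
grip_width: 0.0328
clock: 20.55
eef_pos: [0.5272, 0.1288, 0.1242]
tool_rot: [0.707, 0.707, 0.0, 0.0]
ft_force: [0.9, -3.3, 1.5]
grip_width: 0.0326
```

```bash
python3 -m handwheel '[{"dx":0,"dy":0,"dz":0.04,"ax":0,"ay":0,"az":0},{"dx":0,"dy":0,"dz":0,"ax":0,"ay":0,"az":0}]'; python3 -m handwheel '[{"dx":0,"dy":0,"dz":0.03,"ax":0,"ay":0,"az":0},{"dx":0,"dy":0,"dz":0,"ax":0,"ay":0,"az":0}]';  python3 -m handwheel '[{"dx":0,"dy":0,"dz":0.03,"ax":0,"ay":0,"az":0},{"dx":0,"dy":0,"dz":0,"ax":0,"ay":0,"az":0}]'
python3 - <<'E'
from h import *
s=cam("side");crop(s,190,110,110,110,6,"s8.png")
E
```

```text
clock: 20.75
eef_pos: [0.5273, 0.1289, 0.1239]
tool_rot: [0.707, 0.707, 0.0, 0.0]
ft_force: [-1.2, -3.4, 7.2]
grip_width: 0.0331
clock: 20.95
eef_pos: [0.5273, 0.1289, 0.1234]
tool_rot: [0.707, 0.707, 0.001, 0.0]
ft_force: [-1.0, -2.3, 7.7]
grip_width: 0.0326
clock: 21.15
eef_pos: [0.5272, 0.1288, 0.1216]
tool_rot: [0.707, 0.707, 0.0, 0.0]
ft_force: [0.2, -2.3, -1.5]
grip_width: 0.0325
```

View pics/s8.png

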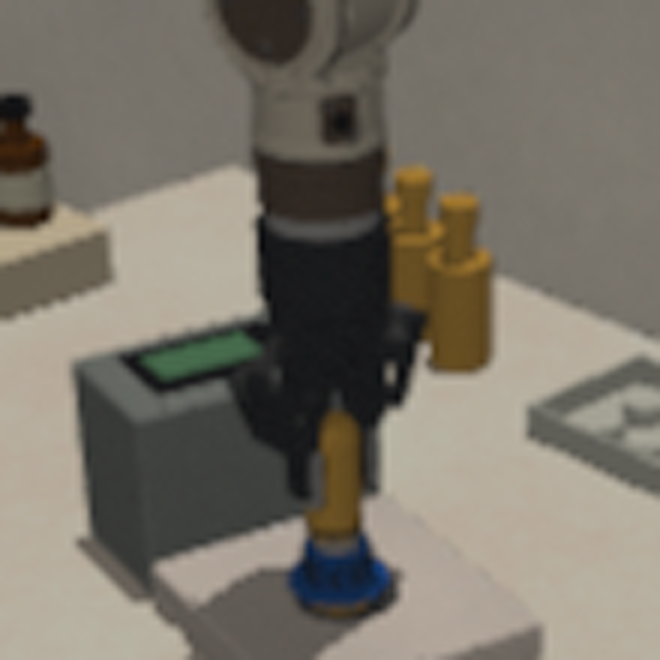

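```bash
python3 -m handwheel '[{"dx":0,"dy":0,"dz":0,"ax":0,"ay":0,"az":0},{"dx":0,"dy":0,"dz":0,"ax":0,"ay":0,"az":0},{"dx":0,"dy":0,"dz":0,"ax":0,"ay":0,"az":0},{"dx":0,"dy":0,"dz":0,"ax":0,"ay":0,"az":0},{"dx":0,"dy":0,"dz":0,"ax":0,"ay":0,"az":0},{"dx":0,"dy":0,"dz":0,"ax":0,"ay":0,"az":0}]' 1;python3 -m handwheel '[{"dx":0,"dy":0,"dz":-0.3,"ax":0,"ay":0,"az":0},{"dx":0,"dy":0,"dz":-0.8,"ax":0,"ay":0,"az":0},{"dx":0,"dy":0,"dz":-0.9,"ax":0,"ay":0,"az":0},{"dx":0,"dy":0,"dz":-0.9,"ax":0,"ay":0,"az":0},{"dx":0,"dy":0,"dz":-0.9,"ax":0,"ay":0,"az":0},{"dx":0,"dy":0,"dz":-0.9,"ax":0,"ay":0,"az":0},{"dx":-0.9,"dy":-0.9,"dz":0,"ax":0,"ay":0,"az":0},{"dx":-0.9,"dy":-0.9,"dz":0,"ax":0,"ay":0,"az":0},{"dx":-0.9,"dy":-0.9,"dz":0,"ax":0,"ay":0,"az":0},{"dx":-0.9,"dy":-0.9,"dz":0,"ax":0,"ay":0,"az":0},{"dx":0,"dy":0,"dz":0,"ax":0,"ay":0,"az":0},{"dx":0,"dy":0,"dz":0,"ax":0,"ay":0,"az":0}]'
python3 - <<'E'
from h import *
s=cam("side");crop(s,190,130,110,95,7,"s9.png");t=cam("top");cv2.imwrite("pics/t9.png",t["img"][:,:,::-1])
def px(x,y): return ((x+.5)/7-.5+190,(y+.5)/7-.5+130)
print("mouth/shoulder/top/flange expected (crop px):")
for z in (.026+.026,.051,.073,.079,.154): print(z,(proj(s,[[.527,.1287,z]])[0]-[190,130])*7)
E
```

```text
clock: 21.8
eef_pos: [0.527, 0.1289, 0.1213]
tool_rot: [0.707, 0.707, 0.0, -0.0]
ft_force: [0.5, 0.6, -0.6]
grip_width: 0.0851
clock: 23.0
eef_pos: [0.4372, 0.0385, 0.2398]
tool_rot: [0.708, 0.707, 0.001, 0.001]
ft_force: [0.4, -0.3, -0.1]
grip_width: 0.0854
mouth/shoulder/top/flange expected (crop px):
0.052 [392.2245192  516.69424991]
0.051 [392.29339973 518.35555089]
0.073 [390.76588156 481.51397555]
0.079 [390.3448232  471.35864412]
0.154 [384.91368032 340.36716876]
```

View pics/s9.png

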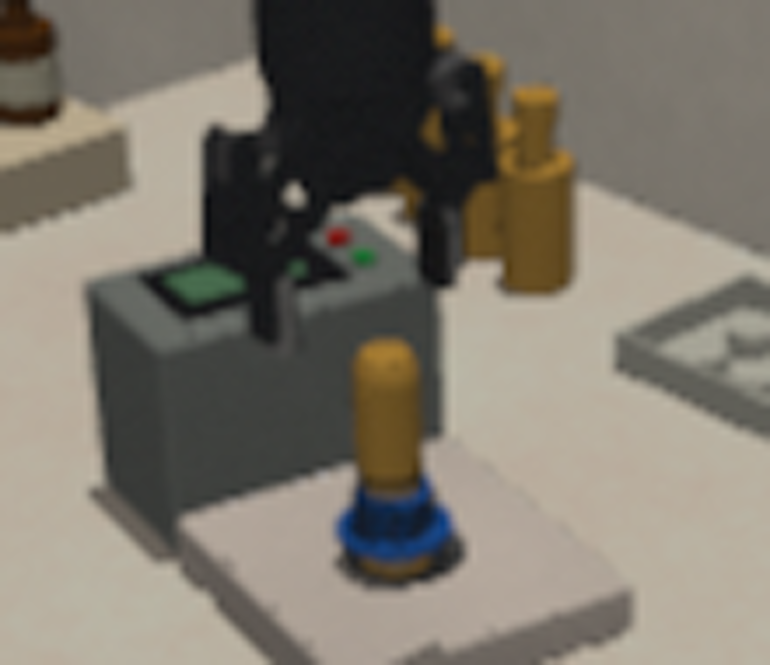

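View pics/t9.png

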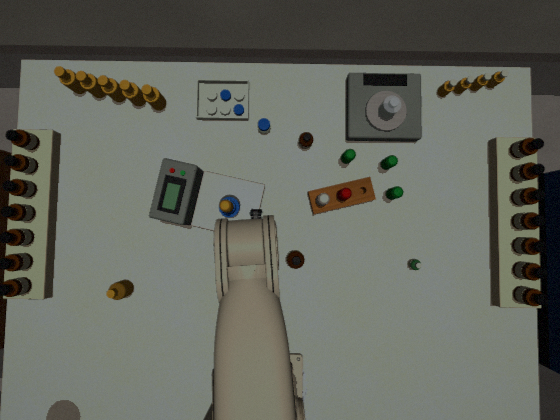

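```bash
python3 -c "
from workcell import bot
print(bot.job_done())"
```

```text
the job is handed in; nothing more can be done
None
```

The gold flask stands locked in the coupler with the sleeve forward and the gripper clear of everything. I handed the job in at about 23 s of the 64 s allowed; no verdict is reported.

**What I did**
- **Sleeve:** I gripped the blue sleeve along two crossed directions to centre the coupler at about (0.527, 0.1285). I then pulled it down 12 mm until it snapped over and let go.
- **Flask:** I took the gold flask from its rack hole and lowered it into the socket. The trigger gave way at about 8 N of push, far below 40 N. I then released it and backed off.

**Last checks**
- **Side view:** the flask is upright, with its dome top at crop row 340, where the calibration predicts it for a fully seated flask. The sleeve is forward, with a gap showing under its flange.
- **Top view:** the other flasks and bottles look unmoved, and the wrist force reads near zero.
- **Not tested:** I did not tug the flask to prove the lock.
- **Disagreements:** the cameras differed by up to about 5 mm on the coupler's position, so I used the centring by grip instead. The arm also lagged a few millimetres after fast moves, so I corrected its position once before gripping the flask and once over the coupler.

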